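# Fit the matching flange to the stone lapping machine

## Robot

A 7-joint arm with a two-finger parallel gripper is mounted at the origin on the work surface. World frame = base frame: x ahead of the robot, y to its left, z up, the work surface at z = 0. Lengths are in m, angles in degrees, forces in N, time in s.
With the tool pointing down it reaches from about 0.425 to 0.875 m from the base axis. Payload 4.7 kg.
Tool frame: the origin (TCP) lies at the very end of the fingers, on their centre line; the grasp point (between the pads) lies 19 mm behind it (env.grasp_offset is the distance from the TCP to the grasp point, in m); z points along the fingers, y is the line along which they close (so a half turn about z gives the same grasp; the last joint's range is limited). The gripper opens to 87 mm and grips with 3 to 60 N. Pads are 19 mm wide; open, the fingers measure 117 mm over their backs; the gripper's body (75 mm by 190 mm) begins 51 mm behind the grasp point.
Start: joints at [64.292, 18.392, -4.016, 83.108, 1.295, 78.541, -3.26], TCP at [0.29, -0.582, 0.223] pointing down, gripper open.
Joint ranges: [-163.93, 163.93], [-17.29, 119.83], [-79.2, 71.16], [3.27, 140.29], [-89.18, 269.18], [5.43, 117.66], [-154.24, 154.24]. Speed limits (degrees/s): [147.25, 147.25, 180, 180, 180, 180, 180].

## Interface

Orientations are given as [roll, pitch, yaw] about the fixed x, y, z axes, in that order (R = Rz(yaw) Ry(pitch) Rx(roll)).
In Python, from cell import env gives the robot as it stands. The module is installed in compiled form; this text tells all that it offers.
- The arm moves only by the tool drive_tool, never from a script. Its argument "moves" is one flat list of numbers, 5 for each row, row after row: the shift along the tool's x, y, z in units of 40 mm (1.0 is 40 mm), then the turn about the tool's z in units of 10 degrees (1.0 is 10 degrees), then the finger opening in mm, from 0 to 87. A call has 1 to 5 rows; each row is the pose to reach, as a shift and turn from the pose commanded when the call began, along the tool's axes at that moment; what a row does not reach only later rows make up. A row lasts 1/8 s, in which the tool goes at most 62.5 mm and 10.7 degrees, less where a joint would pass 70% of its speed; a pose out of reach is approached as far as the arm can. A call with a gripper value outside its range is refused whole. The fingers move at their own pace and stop on an object; "squeeze" is the grip in N (left out, the last holds). Time passes only in rows, so rows that repeat a pose let the fingers close. It gives the time, the measured TCP pose, the force, the opening and the grip force at its end, in the units of the state.
- env.get_obs(): the state, without advancing time (a new reading comes with each control period).
- env.read_camera(name): name is "side" or "top" or "wrist"; returns (picture, depth): 420x560x3 uint8, red, green, blue; 420x560 float32, m along the optical axis (not along the pixel's ray), 0 where there is no reading.
- env.camera_model(name): a dict with "K" (3x3 intrinsics, pixels), "rvec" (rotation vector, rad) and "tvec" (3), from world to camera coordinates, as OpenCV has them; the wrist camera has in their place "tool_from_camera" (4x4, takes a point from camera to tool coordinates, whose origin is the TCP and whose axes are the flange's). Camera axes: x right, y down, z forward; pixel columns grow to the right and rows downward; lengths in m; the calibration is good to about 2 mm. A picture is of the moment at which its call begins: read the wrist's pose just before it. camera_model takes no time and is no camera call.
- env.sign_off(): hands the job in; it is judged then, once.
The state is a dict: "time_s": time; "qpos": joint angles; "joint_velocities": joint speeds; "effort": joint torques, N m; "tool_pos": TCP position; "tool_rot": TCP orientation; "force": force on the tool from outside, world axes, zero at the start; "wrist_torque": the same for the moment, N m; "grip_width": finger opening in m; "grasp_force": force on a finger pad.
Only numpy, scipy, OpenCV 4.12 (cv2) and the standard library are available. Lean on these libraries where they do the work, as an engineer would, in place of code of your own. Each camera call takes 0.05 s, during which the arm holds its last target. There are 200 camera calls.

## Task

Of the three flanges lying on the bench, pick the one whose holes line up with the three studs on the lapping machine's drive plate, and lower it gently, hub up, over the studs until it sits flush on the plate, then let go of it. Leave the other two flanges where they lie; do not drop the flange on from a height.

Things in the scene. Friction and masses are not known exactly. Their poses are not given: they have to be found in the camera images.
- drive_plate: The drive plate of the lapping machine: a fixed blackened steel disc 120 mm across on top of a grey housing 200 x 200 mm whose top is 55 mm above the bench; the plate's flat upper face is 65 mm above the bench. Three steel studs 8 mm in diameter, with tapered tips, stand 19 mm up from the face on a circle of radius 42 mm, 120 degrees apart. It does not turn. Origin: centre of the upper face; z up; x points from the centre to one stud (the others at +120 and -120 degrees).
- flange_a: A grey aluminium disc flange lying flat, hub up: 124 mm across, 8 mm thick, with a plain round hub 26 mm in diameter standing on the centre of its upper face, 36 mm tall (hub top 44 mm above the underside), to lift it by; about 0.35 kg. It has three through holes 22 mm in diameter on a circle of radius 42 mm, 120 degrees apart. Origin: centre of the underside; z up through the hub; x points from the centre to one hole.
- flange_b: A grey aluminium disc flange lying flat, hub up: 124 mm across, 8 mm thick, with a plain round hub 26 mm in diameter standing on the centre of its upper face, 36 mm tall (hub top 44 mm above the underside), to lift it by; about 0.35 kg. It has four through holes 22 mm in diameter on a circle of radius 42 mm, 90 degrees apart. Origin: centre of the underside; z up through the hub; x points from the centre to one hole.
- flange_c: A grey aluminium disc flange lying flat, hub up: 124 mm across, 8 mm thick, with a plain round hub 26 mm in diameter standing on the centre of its upper face, 36 mm tall (hub top 44 mm above the underside), to lift it by; about 0.35 kg. It has three through holes 22 mm in diameter on a circle of radius 27 mm (close round the hub), 120 degrees apart. Origin: centre of the underside; z up through the hub; x points from the centre to one hole.
There are look-alikes about, which are no part of the job. Leave any green look-alike of the flange_a alone.

How it is judged (in metres and radians):
At the end, for the whole second after the job is handed in: The flange with three holes on the wide circle rests on the drive plate, hub up, studs through its holes: underside within 4 mm of the plate's face, level within 4.5 degrees, centred within 12 mm, at rest. The other two flanges are within 30 mm of where they lay (horizontal distance between flange_a and drive_plate below 0.012 m and z of flange_a in the frame of drive_plate between -0.004 and 0.004 m and angle between flange_a's own z axis and vertical below 0.08 rad and linear speed of flange_a below 0.02 m/s and distance of each of flange_b, flange_c from where it was at the start of the episode below 0.03 m); the robot touches nothing.
It fails at once if another flange is moved more than 30 mm (distance of flange_b from where it was at the start of the episode above 0.03 m).
It fails at once if another flange is moved more than 30 mm (distance of flange_c from where it was at the start of the episode above 0.03 m).
It fails at once if the flange falls onto the drive plate faster than 0.9 m/s (a drop of more than about 40 mm) (horizontal distance between flange_a and drive_plate below 0.06 m and z of flange_a in the frame of drive_plate below 0.06 m and linear speed of flange_a above 0.9 m/s).
It also fails if it takes over 35 s, if anything falls off the work surface, if the arm or the gripper's body presses on something with over 40 N, if the wrist force passes 120 N, or if a joint passes its speed limit or range.

## Working session

There is one attempt and no reset: what is moved stays moved. The work goes in short steps, Python scripts to look and compute and a tool call to move; the robot and the scene stay as the last step left them, time stands still between calls to the robot, and variables do not carry over. Pictures are saved under pics/ and viewed, at most 10 in all, crops included, and the job is handed in when it is done.

Besides the shell and the picture viewer there is one more tool, called as name(argument=value, ...) on one line, values as JSON. drive_tool: Moves the arm, as the interface text tells. Its arguments: {"type":"object","properties":{"moves":{"type":"array","items":{"type":"number"}},"squeeze":{"type":"number"}},"required":["moves"]}

```bash
mkdir -p pics
cat > h.py <<'E'
import numpy as np, cv2
from cell import env
def cloud(name):
    o=env.get_obs(); im,d=env.read_camera(name); m=env.camera_model(name); K=np.array(m["K"])
    v,u=np.mgrid[:420,:560]; P=np.stack([(u-K[0,2])*d/K[0,0],(v-K[1,2])*d/K[1,1],d],-1)
    if name=="wrist":
        T=np.array(m["tool_from_camera"]); r,p,y=np.radians(o["tool_rot"])
        R=rot(r,p,y); W=(P@T[:3,:3].T+T[:3,3])@R.T+np.array(o["tool_pos"])
    else:
        R=cv2.Rodrigues(np.array(m["rvec"],float))[0]; W=(P-np.array(m["tvec"]).ravel())@R
    W[d==0]=np.nan
    return im,W
def rot(r,p,y):
    from scipy.spatial.transform import Rotation as Q
    return Q.from_euler("xyz",[r,p,y]).as_matrix()
E
python3 - <<'E'
from h import *
print(env.get_obs())
a,W=cloud("top"); np.save("top.npy",W); cv2.imwrite("top_raw.png",a[...,::-1])
b,_=cloud("side")
cv2.imwrite("pics/top.png",a[...,::-1]);cv2.imwrite("pics/side.png",b[...,::-1])
E
```

```text
{'time_s': 0.0, 'qpos': array([64.29020262, 18.43893718, -4.01552907, 83.17552609,  1.29610219,
       78.53921328, -3.26016711]), 'joint_velocities': array([-0.00622252,  0.0030797 , -0.04494452,  0.02491737,  0.00576412,
        0.09500527,  0.00797143]), 'effort': array([ 3.90481464e-04, -4.91286027e+01, -4.03451510e-01, -3.12524521e+01,
       -6.40042895e-02,  4.36513138e-02,  1.49461844e-04]), 'tool_pos': array([ 0.28991113, -0.58115224,  0.22145742]), 'tool_rot': array([-1.79891627e+02,  6.78730418e-03,  2.65196179e+01]), 'force': array([-0.10797849, -0.17650183,  0.71543104]), 'wrist_torque': array([-0.00983998, -0.0160814 ,  0.04470642]), 'grasp_force': 0.0, 'grip_width': 0.0871231031454948}
```

View pics/top.png

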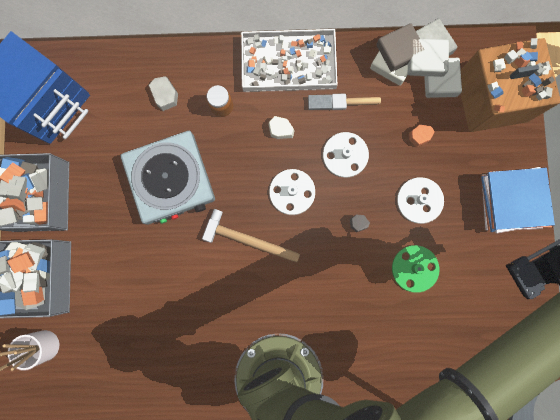

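View pics/side.png

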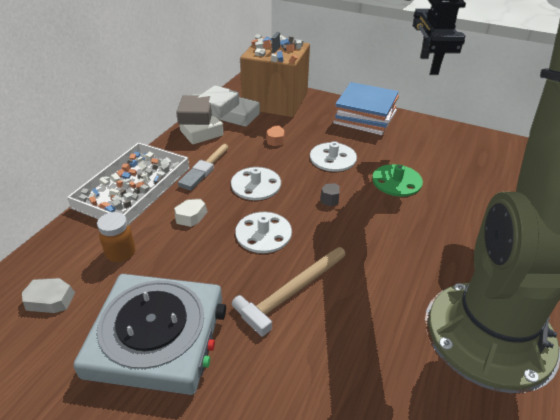

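The top view shows white flanges at about (292,191), (346,154) and (420,200), a green look-alike at (416,268), and the plate at (165,176). I'll zoom in on the holes and measure.

```bash
cat >> h.py <<'E'
def ortho(im,name,c,z,half=0.08,s=2000):
    "plane z rectified, pixel (i,j): x=c0-half+ j/s , y=c1+half-i/s"
    m=env.camera_model(name);n=int(2*half*s)
    j,i=np.meshgrid(np.arange(n),np.arange(n))
    P=np.stack([c[0]-half+j/s,c[1]+half-i/s,0*j+z],-1).reshape(-1,3).astype(float)
    if name=="wrist":
        o=env.get_obs();T=np.array(m["tool_from_camera"]);R=rot(*np.radians(o["tool_rot"]))
        C=((P-np.array(o["tool_pos"]))@R-T[:3,3])@T[:3,:3]
        uv=C@np.array(m["K"]).T; uv=uv[:,:2]/uv[:,2:]
    else: uv=cv2.projectPoints(P,np.array(m["rvec"],float),np.array(m["tvec"],float),np.array(m["K"],float),None)[0]
    uv=uv.reshape(n,n,2).astype(np.float32)
    return cv2.remap(im,uv[...,0],uv[...,1],cv2.INTER_CUBIC)
E
python3 - <<'E'
from h import *
W=np.load("top.npy");im=cv2.imread("top_raw.png")
tiles=[]
for n,(u,v) in dict(p=(165,176),f1=(292,191),f2=(346,154),f3=(420,200)).items():
    r=70 if n=="p" else 28
    S=W[v-r:v+r,u-r:u+r].reshape(-1,3); I=im[v-r:v+r,u-r:u+r].reshape(-1,3).astype(int)
    if n=="p": k=(abs(S[:,2]-.065)<.003); zt=.065
    else: k=(abs(S[:,2]-.008)<.003)&(I.min(1)>150); zt=.008
    (x,y),rad=cv2.minEnclosingCircle(S[k][:,:2].astype(np.float32))
    if n=="p": k=k&(np.hypot(*(S[:,:2]-S[k][:,:2].mean(0)).T)<.09)
    print(n,k.sum(),np.round(S[k].mean(0),4),"circ",round(x,4),round(y,4),round(rad,4))
    if n!="p":
        h=S[(S[:,2]>.041)&(S[:,2]<.048)]; print(" hub",len(h),np.round(h.mean(0),4) if len(h) else "")
    else:
        h=S[(S[:,2]>.072)&(S[:,2]<.09)]; print(" studs",np.round(h,3).tolist())
    tiles.append(cv2.resize(ortho(im,"top",(x,y) if n!="p" else S[k].mean(0)[:2],zt),(300,300)))
cv2.imwrite("pics/tiles.png",np.vstack([np.hstack(tiles[:2]),np.hstack(tiles[2:])]))
E
```

```text
p 1237 [0.5351 0.2831 0.065 ] circ 0.5758 0.233 0.1816
 studs [[0.713, 0.154, 0.079], [0.713, 0.151, 0.079], [0.713, 0.149, 0.078], [0.711, 0.145, 0.082], [0.712, 0.143, 0.082], [0.712, 0.14, 0.081], [0.71, 0.137, 0.087], [0.711, 0.135, 0.083], [0.712, 0.133, 0.08], [0.71, 0.146, 0.078], [0.712, 0.144, 0.074], [0.71, 0.141, 0.077], [0.71, 0.138, 0.076], [0.59, 0.293, 0.072], [0.582, 0.316, 0.072], [0.572, 0.258, 0.075], [0.567, 0.255, 0.085], [0.569, 0.255, 0.077], [0.566, 0.259, 0.08], [0.565, 0.256, 0.084], [0.565, 0.254, 0.082], [0.566, 0.252, 0.078], [0.566, 0.29, 0.073], [0.563, 0.256, 0.083], [0.564, 0.255, 0.078], [0.563, 0.287, 0.072], [0.551, 0.245, 0.073], [0.547, 0.327, 0.081], [0.547, 0.324, 0.081], [0.547, 0.321, 0.08], [0.547, 0.308, 0.074], [0.544, 0.326, 0.083], [0.545, 0.325, 0.076], [0.544, 0.322, 0.079], [0.541, 0.327, 0.08], [0.541, 0.324, 0.082], [0.542, 0.322, 0.078], [0.519, 0.243, 0.073], [0.514, 0.23, 0.072], [0.506, 0.329, 0.072], [0.497, 0.271, 0.084], [0.499, 0.271, 0.075], [0.495, 0.274, 0.082], [0.495, 0.271, 0.085], [0.495, 0.269, 0.083], [0.496, 0.253, 0.072], [0.493, 0.275, 0.078], [0.493, 0.272, 0.081], [0.494, 0.269, 0.072], [0.491, 0.272, 0.072], [0.491, 0.269, 0.074]]
f1 963 [ 0.49   -0.0473  0.008 ] circ 0.4911 -0.0482 0.0621
 hub 52 [ 0.4906 -0.0474  0.0446]
f2 960 [ 0.5902 -0.1961  0.008 ] circ 0.5902 -0.197 0.0629
 hub 59 [ 0.5895 -0.1961  0.0441]
f3 1018 [ 0.4583 -0.3943  0.0079] circ 0.4578 -0.3937 0.0626
 hub 63 [ 0.4577 -0.3929  0.0443]
```

View pics/tiles.png

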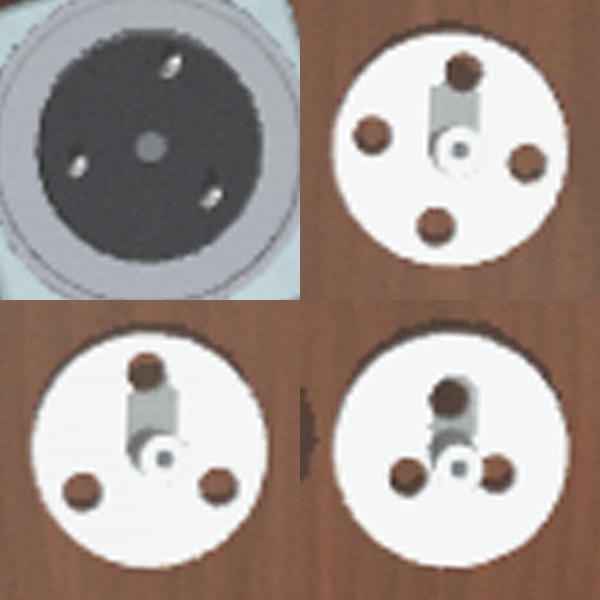

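The flange at (346,154) is flange_a: three holes on the wide circle, centre (0.590, -0.196), hole phase about 92°. The plate is centred at (0.535, 0.283), with stud phase about 77.5°. I'll grasp at yaw 32° and end at yaw 17.5°, which puts the fingers midway between the studs.

drive_tool(moves=[1.1,-0.5,0,0,87,2.2,-1.0,0,0,87,3.3,-1.5,0,0,87,4.4,-2.1,0,0,87,5.5,-2.6,0,0,87])

```text
time_s: 0.72
tool_pos: [0.4412, -0.3887, 0.2222]
tool_rot: [-180.0, 0.0, 26.5]
force: [1.5, -0.3, -0.7]
grip_width: 0.0869
grasp_force: 0.0
```

drive_tool(moves=[1.1,-0.5,0,0,87,2.2,-1.0,0,0,87,3.3,-1.5,0,0,87,3.4,-1.7,0,-0.3,87,3.4,-1.7,0,-0.5,87])

```text
time_s: 1.35
tool_pos: [0.5321, -0.2676, 0.2221]
tool_rot: [-180.0, 0.0, 31.7]
force: [-0.6, -0.5, -0.1]
grip_width: 0.0873
grasp_force: 0.0
```

Run:
```python
from h import *
im,W=cloud("wrist"); cv2.imwrite("pics/w1.png",im[...,::-1])
c=np.array([.590,-.1963])
S=W.reshape(-1,3);I=im.reshape(-1,3).astype(int);d=np.hypot(*(S[:,:2]-c).T)
h=S[(d<.03)&(abs(S[:,2]-.044)<.003)]; print("hub",len(h),h.mean(0) if len(h) else "", cv2.minEnclosingCircle(h[:,:2].astype(np.float32)) if len(h) else "")
k=(d<.075)&(abs(S[:,2]-.008)<.003);print("disc",k.sum(),cv2.minEnclosingCircle(S[k][:,:2].astype(np.float32)))
print(env.get_obs()["tool_pos"],env.get_obs()["tool_rot"])
```

```text
hub 683 [ 0.59164058 -0.19819935  0.04398682] ((0.591441810131073, -0.19807620346546173), 0.012898187153041363)
disc 11452 ((0.5915911793708801, -0.19792941212654114), 0.06223295256495476)
[ 0.53155686 -0.26903104  0.22213958] [-1.79983975e+02  5.24948115e-02  3.16599213e+01]
```

View pics/w1.png

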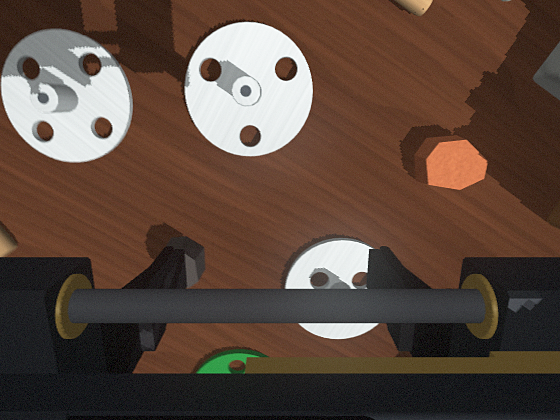

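The wrist view shows the flange at (248,90) with three wide holes, and its hub and disc radii match the given sizes. Its centre refines to (0.5915, -0.198).

drive_tool(moves=[1.1,-0.36,0,0,87,2.21,-0.72,0,0,87,2.21,-0.72,1.2,0,70,2.21,-0.72,2.4,0,70,2.21,-0.72,3.4,0,70])

```text
time_s: 2.02
tool_pos: [0.5909, -0.2, 0.0844]
tool_rot: [-180.0, 0.1, 31.3]
force: [0.8, -0.0, -0.9]
grip_width: 0.0714
grasp_force: 0.0
```

drive_tool(moves=[0,0,0,0,70,0,0,0,0,70])

```text
time_s: 2.28
tool_pos: [0.5931, -0.1993, 0.0882]
tool_rot: [179.9, -0.1, 31.4]
force: [0.4, 0.3, -0.0]
grip_width: 0.0699
grasp_force: 0.0
```

drive_tool(moves=[0,0,0.9,0,70,0,0,1.7,0,60,0,0,1.7,0,40,0,0,1.7,0,20,0,0,1.7,0,15], squeeze=40)

```text
time_s: 2.9
tool_pos: [0.594, -0.1987, 0.021]
tool_rot: [179.8, -0.1, 31.5]
force: [-0.1, -0.1, 0.4]
grip_width: 0.0379
grasp_force: 0.0
```

drive_tool(moves=[0,0,0,0,15,0,0,0,0,15,0,0,0,0,15])

```text
time_s: 3.28
tool_pos: [0.5929, -0.1982, 0.0198]
tool_rot: [179.9, -0.0, 31.5]
force: [-1.7, 0.8, 5.8]
grip_width: 0.025
grasp_force: 40.0
```

drive_tool(moves=[0,0,-0.3,0,15,0,0,-1.2,0,15,0,0,-2.2,0,15,0,0,-3.2,0,15,0,0,-4.2,0,15])

```text
time_s: 3.9
tool_pos: [0.5914, -0.1978, 0.1873]
tool_rot: [-179.9, 0.1, 31.5]
force: [1.2, -0.5, -3.2]
grip_width: 0.0256
grasp_force: 40.0
```

drive_tool(moves=[0,0,0,0,15,0,0,0,0,15])

```text
time_s: 4.15
tool_pos: [0.5911, -0.1978, 0.1848]
tool_rot: [-179.9, 0.1, 31.5]
force: [0.5, 1.1, -4.9]
grip_width: 0.0252
grasp_force: 40.0
```

drive_tool(moves=[0.08,-0.7,-0.2,0,15,0.2,-1.8,-0.2,0,15,0.34,-2.9,-0.2,0,15,0.47,-4.0,-0.2,0,15,0.6,-5.1,-0.2,0,15])

```text
time_s: 4.78
tool_pos: [0.5037, -0.0103, 0.1921]
tool_rot: [-179.8, 0.2, 31.5]
force: [0.3, 0.4, -3.4]
grip_width: 0.0252
grasp_force: 40.0
```

drive_tool(moves=[0.14,-1.2,0,0,15,0.28,-2.4,0,0,15,0.42,-3.6,0,0,15,0.56,-4.8,0,0,15,0.7,-5.7,0,0,15])

```text
time_s: 5.4
tool_pos: [0.4081, 0.1987, 0.1925]
tool_rot: [-179.9, 0.2, 31.6]
force: [0.9, 0.4, -3.1]
grip_width: 0.0249
grasp_force: 40.0
```

drive_tool(moves=[0,0,0,0,15,0,0,0,0,15])

```text
time_s: 5.65
tool_pos: [0.41, 0.1963, 0.193]
tool_rot: [-180.0, 0.2, 31.5]
force: [-0.3, -1.0, -4.1]
grip_width: 0.0253
grasp_force: 40.0
```

Run:
```python
from h import *
print(env.get_obs()["tool_pos"],env.get_obs()["tool_rot"])
im,W=cloud("wrist"); cv2.imwrite("pics/w2.png",im[...,::-1]); np.save("w2.npy",W)
c=np.array([.535,.283])
S=W.reshape(-1,3);d=np.hypot(*(S[:,:2]-c).T)
k=(d<.056)&(S[:,2]>.073)&(S[:,2]<.088);P=S[k][:,:2].astype(np.float32);print(len(P))
if len(P)>10:
    _,l,C=cv2.kmeans(P,3,None,(3,50,1e-6),10,cv2.KMEANS_PP_CENTERS)
    for i in range(3):
        q=P[l.ravel()==i]; print(len(q),C[i],q.std(0))
    m=C.mean(0);print("c",m,np.hypot(*(C-m).T),np.degrees(np.arctan2(*(C-m).T[::-1]))%120)
```

```text
[0.41002733 0.1962889  0.19303816] [-1.79992454e+02  1.65638330e-01  3.15018680e+01]
122
35 [0.49592537 0.2732236 ] [0.00153257 0.0009767 ]
46 [0.49468702 0.26962286] [0.0011132  0.00124636]
41 [0.4983155 0.2700275] [0.00105077 0.00141505]
c [0.49630928 0.27095798] [0.00229793 0.00210101 0.00221151] [99.61746  99.45427  95.118195]
```

View pics/w2.png

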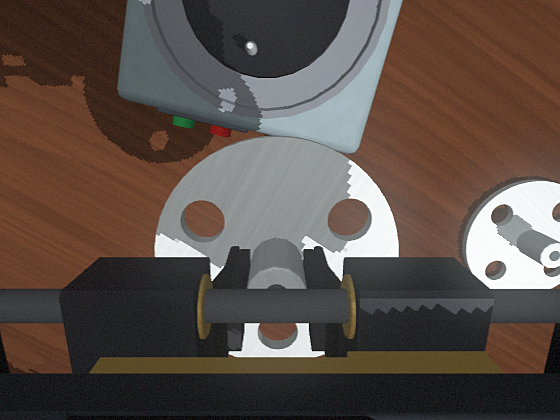

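The wrist view shows the held flange level, with holes at (202,217) and (350,217), but only one stud at (250,45). I'll move 50 mm towards the plate and measure the studs and holes together.

drive_tool(moves=[0.6,0,0,0,15,1.25,0,0,0,15,1.25,0,0,0,15,1.25,0,0,0,15])

```text
time_s: 6.2
tool_pos: [0.453, 0.2223, 0.1937]
tool_rot: [-180.0, 0.1, 31.4]
force: [0.3, 0.1, -4.4]
grip_width: 0.025
grasp_force: 40.0
```

Run:
```python
from h import *
o=env.get_obs();print(o["tool_pos"],o["tool_rot"])
im,W=cloud("wrist"); cv2.imwrite("pics/w3.png",im[...,::-1]); np.save("w3.npy",W)
c=np.array([.535,.283])
S=W.reshape(-1,3);d=np.hypot(*(S[:,:2]-c).T)
k=(d<.056)&(S[:,2]>.073)&(S[:,2]<.088);P=S[k][:,:2].astype(np.float32);print("stud px",len(P))
if len(P)>10:
    _,l,C=cv2.kmeans(P,3,None,(3,50,1e-6),10,cv2.KMEANS_PP_CENTERS)
    for i in range(3):
        q=P[l.ravel()==i]; print(len(q),C[i],q.std(0))
    m=C.mean(0);print("c",m,np.hypot(*(C-m).T),np.degrees(np.arctan2(*(C-m).T[::-1]))%120)
# held flange holes: below-plane regions enclosed by the disc
t=np.array(o["tool_pos"])
F=(abs(W[...,2]-(t[2]-.0105))<.006)&(np.hypot(W[...,0]-t[0],W[...,1]-t[1])<.07)
print("disc top z",np.median(W[F][:,2]))
z=np.median(W[F][:,2])
n,lab,st,ce=cv2.connectedComponentsWithStats((~F).astype(np.uint8))
m=env.camera_model("wrist");K=np.array(m["K"]);T=np.array(m["tool_from_camera"]);R=rot(*np.radians(o["tool_rot"]))
for i in range(1,n):
    if 150<st[i,4]<6000:
        r=R@T[:3,:3]@np.linalg.solve(K,[ce[i][0],ce[i][1],1]);p0=R@T[:3,3]+t;p=p0+r*(z-p0[2])/r[2]
        print(ce[i].round(),st[i,4],p.round(4),"rel",(p-t)[:2].round(4),np.degrees(np.arctan2(p[1]-t[1],p[0]-t[0])))
```

```text
[0.45295981 0.2222872  0.19369669] [-1.79973136e+02  1.29602052e-01  3.14260961e+01]
stud px 363
97 [0.4969357  0.27135116] [0.00198717 0.0019678 ]
141 [0.54569453 0.32360443] [0.00200214 0.00190207]
125 [0.5665599 0.2553217] [0.00194743 0.00198508]
c [0.5363967  0.28342578] [0.04126701 0.04124045 0.04122692] [77.013535 76.97039  77.02399 ]
disc top z 0.18178956623909892
[349. 218.] 1295 [0.4892 0.2034 0.1818] rel [ 0.0362 -0.0188] -27.488207654681347
[203. 219.] 1281 [0.4512 0.2642 0.1818] rel [-0.0018  0.0419] 92.4720975542726
```

View pics/w3.png

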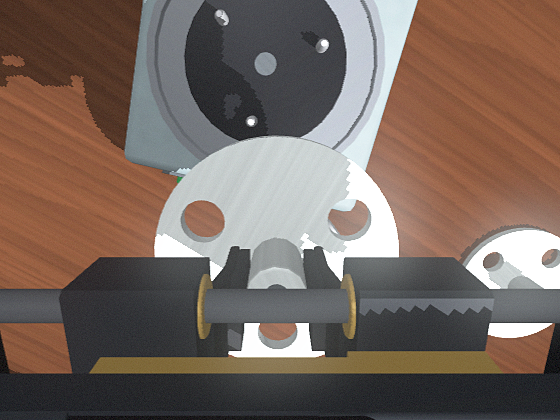

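The studs fit well: centre (0.5364, 0.2834), radius 41.2 mm, phase 77.0°. The held holes are at phase 92.5°, so I need a +15.5° turn about tool z.

drive_tool(moves=[0.9,-0.07,0,0.5,15,1.8,-0.15,0,1.0,15,2.58,-0.22,0,1.55,15,2.58,-0.22,0,1.55,15,2.58,-0.22,0.5,1.55,15])

```text
time_s: 6.88
tool_pos: [0.5371, 0.285, 0.1751]
tool_rot: [180.0, -0.1, 16.0]
force: [0.0, 0.3, -4.3]
grip_width: 0.025
grasp_force: 40.0
```

drive_tool(moves=[0,0,0,0,15,0,0,0,0,15,0,0,0,0,15])

```text
time_s: 7.25
tool_pos: [0.5369, 0.2849, 0.1751]
tool_rot: [180.0, -0.1, 16.0]
force: [0.8, 0.2, -3.4]
grip_width: 0.0254
grasp_force: 40.0
```

Run:
```python
from h import *
p=np.mean([(env.read_camera("side"),env.get_obs()["tool_pos"])[1] for _ in range(6)],0)
print(p,env.get_obs()["tool_rot"],env.get_obs()["force"])
```

```text
[0.53688027 0.28502101 0.17493255] [ 1.79993576e+02 -1.61897587e-02  1.60168078e+01] [ 0.08704509 -0.38712434 -3.04285455]
```

drive_tool(moves=[0,0,0.8,0,15,0,0,1.5,0,15,0,0,1.7,0,15,0,0,1.85,0,15,0,0,1.95,0,15])

```text
time_s: 8.18
tool_pos: [0.5374, 0.2854, 0.0973]
tool_rot: [-180.0, -0.1, 16.0]
force: [0.2, -0.2, -4.1]
grip_width: 0.0252
grasp_force: 40.0
```

drive_tool(moves=[0,0,0.06,0,15,0,0,0.12,0,15,0,0,0.18,0,15,0,0,0.18,0,15])

```text
time_s: 8.68
tool_pos: [0.5367, 0.2849, 0.0892]
tool_rot: [180.0, 0.0, 16.0]
force: [-0.6, 0.4, -3.8]
grip_width: 0.0251
grasp_force: 40.0
```

Over the studs with no contact force; about 4 mm to go.

drive_tool(moves=[0,0,0.03,0,15,0,0,0.05,0,15,0,0,0.07,0,15,0,0,0.09,0,15,0,0,0.09,0,15])

```text
time_s: 9.3
tool_pos: [0.5367, 0.2849, 0.0856]
tool_rot: [180.0, 0.0, 16.0]
force: [0.2, 0.3, -4.6]
grip_width: 0.0254
grasp_force: 40.0
```

drive_tool(moves=[0,0,0.02,0,15,0,0,0.03,0,15,0,0,0.04,0,15,0,0,0.04,0,15])

```text
time_s: 9.8
tool_pos: [0.5368, 0.285, 0.0848]
tool_rot: [180.0, -0.0, 16.0]
force: [-2.4, -2.1, 4.5]
grip_width: 0.025
grasp_force: 40.0
```

The force changed sign, so the flange is seated. Releasing to a narrow opening, then lifting away.

drive_tool(moves=[0,0,0,0,30,0,0,0,0,42,0,0,0,0,42,0,0,0,0,42])

```text
time_s: 10.3
tool_pos: [0.5368, 0.2851, 0.084]
tool_rot: [-180.0, -0.0, 16.0]
force: [-0.1, -0.4, -0.2]
grip_width: 0.0411
grasp_force: 0.0
```

drive_tool(moves=[0,0,-0.3,0,42,0,0,-1.0,0,42,0,0,-2.0,0,42,0,0,-3.0,0,42,-1.0,0,-3.2,0,42])

```text
time_s: 10.92
tool_pos: [0.501, 0.2754, 0.2161]
tool_rot: [-179.8, -0.4, 16.0]
force: [-0.9, -0.5, 1.1]
grip_width: 0.0419
grasp_force: 0.0
```

drive_tool(moves=[-1.2,0,0,0,42,-2.4,0,0,0,42,-2.4,0,0,0,42,-2.4,0,0,0,42])

```text
time_s: 11.42
tool_pos: [0.4069, 0.2476, 0.2132]
tool_rot: [180.0, -0.2, 16.0]
force: [0.8, -0.5, 0.1]
grip_width: 0.0421
grasp_force: 0.0
```

Run:
```python
from h import *
o=env.get_obs();print(o["tool_pos"],o["force"],o["time_s"])
c=np.array([.5364,.2834])
for n in("wrist","side"):
    im,W=cloud(n); cv2.imwrite(f"pics/end_{n}.png",im[...,::-1])
    S=W.reshape(-1,3);d=np.hypot(*(S[:,:2]-c).T)
    h=S[(d<.03)&(abs(S[:,2]-.109)<.004)];k=(d<.066)&(d>.018)&(abs(S[:,2]-.073)<.006)
    print(n,len(h),h.mean(0) if len(h) else "",k.sum(),np.median(S[k][:,2]))
    A=np.c_[S[k][:,:2]-c,np.ones(k.sum())];print("slope,z",np.linalg.lstsq(A,S[k][:,2],rcond=None)[0])
```

```text
[0.4069495  0.247641   0.21317009] [ 0.82102326 -0.46751791  0.09202847] 11.425
wrist 1101 [0.53299903 0.2843436  0.10903346] 11984 0.07305881557308008
slope,z [-0.00057748  0.0003132   0.07304589]
side 165 [0.53497888 0.28684733 0.10799835] 2961 0.07219076919301835
slope,z [ 0.00247528 -0.0020675   0.0721428 ]
```

View pics/end_side.png

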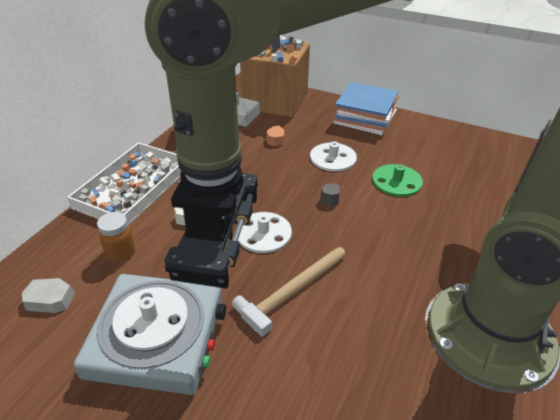

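The side view shows the flange flush on the plate at (150,315) with studs in its holes. Its top face is at 73 mm, level and centred, the gripper is clear, and the other flanges have not moved.

```bash
python3 -c "from cell import env; print(env.sign_off())"
```

```text
the job is handed in; nothing more can be done
None
```

Flange_a is on the drive plate with the studs through its holes, measured flush, level and centred within about 4 mm before I handed the job in; it was released gently, the other two flanges stayed put, and the sign-off returned no verdict.

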